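Run the spice grinder

ROBOT

A 6-joint arm with a two-finger parallel gripper is mounted at the origin on the work surface. World frame = base frame: x ahead of the robot, y to its left, z up, the work surface at z = 0. Lengths are in m, angles in rad, forces in N, time in s.
With the tool pointing down it reaches from about 0.2 to 0.875 m from the base axis. Payload 3.4 kg.
Tool frame: the origin (TCP) lies between the finger pads; the fingertips stand 25 mm ahead of it and the grasp point (between the pads) lies 6 mm ahead of it (r.nose_length is the z of the fingertips in the tool frame, in m); z points along the fingers, x is the direction in which the jaws open and shut, and the axes are right-handed (so a half turn about z gives the same grasp; the last joint's range is limited). The gripper opens to 94 mm and grips with 3 to 60 N. Pads are 16 mm wide; open, the fingers measure 119 mm over their backs; the gripper's body (75 mm by 177 mm) begins 78 mm behind the grasp point.
Start: joints at [1.13, 0.276, 1.505, -0, 1.361, -0.121], TCP at [0.181, 0.546, 0.23] pointing down, gripper open.
Joint ranges: [-2.89, 2.89], [-0.75, 2.08], [0.22, 2.7], [-1.18, 4.32], [0.11, 2.71], [-2.7, 2.7]. Speed limits (rad/s): [2.57, 2.57, 3.14, 3.14, 3.14, 3.14].

INTERFACE

Orientations are given as a unit quaternion [w, x, y, z].
In Python, from plant import r, gripper_to, inverse_kinematics, vision, models, telemetry gives the robot as it stands. Calls block until the motion is done:
- r.move_to(position, orientation): joint-space move of the TCP to a pose.
- r.move_l(position, rot=None, vel=0.15, guard=None): straight line of the TCP; rot=None keeps the orientation; vel is the mean speed in m/s. With guard (N) it stops when the force on the tool has changed by that much, and returns True; else False.
- r.movej(angles): joint-space move.
- gripper_to(opening, f_grip=None): finger opening in m; f_grip is the grip in N (None keeps the last); returns when the fingers have stopped.
- r.hold(seconds).
- inverse_kinematics(position, orientation): joint angles nearest the present ones, or None.
- vision.snapshot(name): name is "scene" or "top" or "wrist"; returns the picture (420x560x3 uint8, red, green, blue); there is no depth.
- vision.get_calibration(name): a dict with "fx", "fy", "cx", "cy" (pixels), "position" and "orientation" of the camera in the world. Camera axes: x right, y down, z forward; pixel columns grow to the right and rows downward; lengths in m; the calibration is good to about 2 mm. A picture is of the moment at which its call begins: read the wrist's pose just before it. get_calibration takes no time and is no camera call; for the wrist camera it gives the pose at the moment of the call.
A pose or a line that the arm cannot do raises r.PlanningError and nothing moves.
- r.sign_off(): hands the job in, once; it reports no verdict.
Trained networks look in the newest picture that a camera, given by its name, has taken for a name from the list of things; names that differ only in an ending like _2 or _b are one class to them, and where a whole thing is asked for, a point or a joint stands for the part that bears it (a point fixed in the world has none). Each returns a list of dicts, best first, with "score" (0 to 1); they miss things now and then, are a little off and sometimes report something else, mostly with a low value. They report only what shows in the picture. A call takes as long as a camera call. They do not tell look-alikes from the thing itself.
- models.boxes_of(thing, camera): "at" ([x, y, z] in m, in world coordinates, good to about 4 mm: the middle of the surface that is visible of it).
- models.regions_of(thing, camera): "pixels" (420x560 bool, what is visible of it).
- models.mark_of(thing, camera): "at" ([x, y, z] in m, in world coordinates, good to about 4 mm: a listed point, or the origin of a listed thing).
Readings, each from a call of its own:
- telemetry.current_t(): time.
- telemetry.current_joints(): joint angles.
- telemetry.current_dq(): joint speeds.
- telemetry.current_joint_efforts(): joint torques, N m.
- telemetry.current_ee_pos(): TCP position.
- telemetry.current_tool_rot(): TCP orientation.
- telemetry.current_wrist_force(): force on the tool from outside, world axes, zero at the start.
- telemetry.current_torque(): the same for the moment, N m.
- telemetry.current_opening(): finger opening in m.
Only numpy, scipy, OpenCV 4.12 (cv2) and the standard library are available. Lean on these libraries where they do the work, as an engineer would, in place of code of your own. Each camera call takes 0.05 s, during which the arm holds its last target.

TASK

The cordless spice grinder is filled with cinnamon for the gingerbread: put its smoked lid on, rim down, fully seated over the steel cup with the lid's tongue in the slot beside the switch, and let go of the lid. Then, never before the lid is on, press the switch key fully down with the fingertips, firmly but without leaning your weight on it, and finish the job still holding it down so that the grinder keeps running. Keep the grinder standing where it is and leave the jar, the bowl and the spatula alone.

Things in the scene. Friction and masses are not known exactly. Their poses are not given: they have to be found in the camera images.
- grinder: White cordless grinder, loose, about 1 kg. Origin: centre of its underside, on the cup's axis; z up. Round body 86 mm across; a lobe with the switch (44 mm wide at its end) reaches 74 mm from the axis along its own -x. Deck at z = 125 mm; the steel cup's collar (69 mm outside diameter) stands 8 mm above it. Seated, the lid's origin is on this axis at z = 125 mm, lid and grinder axes parallel.
- lid: Loose lid of dark brown smoked plastic, about 80 g, 51 mm high, starts rim down on the counter. Origin: centre of its rim plane; z up through the closed top. Skirt 80 mm outside, 74 mm inside, 12.5 mm high; above it a round upright-sided top 58 mm across (12.5 to 48 mm high), the place to grip. Tongue 16 mm wide, 4 mm thick at the skirt's foot reaches 49 mm from the axis along its own -x.
- tongue (a point): Point on the underside of the lid's tongue, 45.5 mm from the lid's axis along the lid's -x.
- slot (a point): Middle of the floor of the slot on the grinder's deck, 45.5 mm from the axis along the grinder's -x; the tongue lies here when the lid is on. The slot is 24 mm wide between two cheeks 4 mm high and runs along the grinder's x, between the cup and the switch key.
- switch_top (a point): Centre of the top of the black ribbed switch key, 60 mm from the grinder's axis along its -x; moves with it. Key 18 mm (along grinder x) by 26 mm. Released its top is 12 mm above the deck (137 mm above the counter), fully down 6 mm above it. With the lid on, the lid's top is 39 mm above the released key, and its round side 31 mm from the key's centre.
- switch (a joint): Travel of the switch key in m: 0 released, 0.006 fully down on its stop. It springs back; it takes 4 N to start it moving and 10 N to hold it on its stop (1 N more per mm).
- spice_jar: Bystander: closed amber glass jar with dark cap, 52 mm diameter, 85 mm high; origin at the centre of its underside.
- bowl: Bystander: white ceramic bowl, 116 mm diameter, 60 mm high; origin at the centre of its underside.
- spatula: Bystander: flat kitchen spatula 260 mm long, lying on the counter along its own x.
There are look-alikes about, which are no part of the job. What is shaped like the grinder but yellow is not meant.

How it is judged:
By the outcome, as a careful person would: the job done as asked, in the order asked, and still so for the second after the job is handed in, while the arm keeps its last pose, push and grip.
It also fails if it takes over 64 s, if anything falls off the work surface, if the arm or the gripper's body presses on something with over 40 N, if the wrist force passes 120 N, or if a joint passes its speed limit or range.

## Working session

There is one attempt and no reset: what is moved stays moved. The work goes in short steps, each a Python script; the robot and the scene stay as the last script left them, time stands still between calls to the robot, and variables do not carry over. Pictures are saved under pics/ and viewed, and the job is handed in when it is done.

```bash
ls; mkdir -p pics; python3 - <<'E'
from plant import r, gripper_to, inverse_kinematics, vision, models, telemetry
import cv2
print(telemetry.current_t())
for n in ["scene","top"]:
    im=vision.snapshot(n); cv2.imwrite(f"pics/{n}0.png",im[:,:,::-1])
    for th in ["grinder","lid","spice_jar","bowl","spatula","switch_top","slot","tongue"]:
        for d in models.mark_of(th,n): print(n,th,[round(float(v),4) for v in d["at"]],round(d["score"],2))
print(telemetry.current_t(), telemetry.current_tool_rot(), r.nose_length)
E
```

```text
pics
0.0
scene grinder [0.5614, 0.0631, -0.0022] 0.57
scene grinder [0.3698, 0.3277, 0.0065] 0.56
scene lid [0.546, -0.1895, 0.0003] 0.8
scene spice_jar [0.7644, -0.0059, -0.0079] 0.62
scene spice_jar [0.6127, 0.0409, 0.1387] 0.16
scene bowl [0.7059, 0.2921, -0.0002] 0.86
scene spatula [0.7197, -0.3183, 0.0006] 0.9
scene switch_top [0.423, 0.3633, 0.1347] 0.45
scene switch_top [0.6122, 0.0416, 0.1385] 0.4
scene slot [0.4129, 0.3581, 0.1247] 0.79
scene slot [0.6004, 0.0389, 0.1249] 0.62
scene tongue [0.5568, -0.2343, 0.0043] 0.89
top grinder [0.5561, 0.0606, 0.0007] 0.62
top grinder [0.3739, 0.3247, -0.0016] 0.61
top lid [0.5409, -0.1906, -0.0007] 0.88
top spice_jar [0.7599, -0.0056, 0.0003] 0.83
top bowl [0.713, 0.2948, -0.0024] 0.59
top spatula [0.7181, -0.3159, 0.0039] 0.96
top switch_top [0.6114, 0.038, 0.1371] 0.39
top switch_top [0.4241, 0.3618, 0.1372] 0.38
top slot [0.4101, 0.3519, 0.1253] 0.83
top tongue [0.5528, -0.2314, 0.0005] 0.59
0.9 [-4.80397470e-05  8.10685260e-01  5.85482197e-01  7.07308358e-05] 0.025
```

View pics/scene0.png

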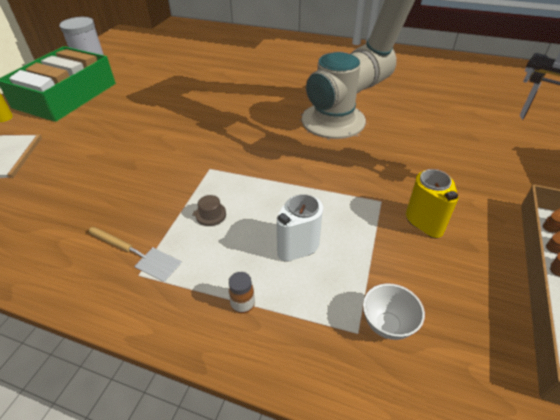

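View pics/top0.png

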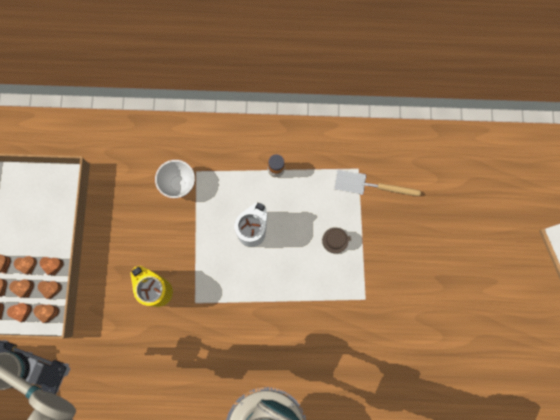

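```bash
python3 - <<'E'
from plant import vision
import numpy as np
from scipy.spatial.transform import Rotation as R
for n in ["scene","top","wrist"]:
    c=vision.get_calibration(n); print(n,c)
    q=np.array(c["orientation"]);M=R.from_quat(q[[1,2,3,0]]).as_matrix()
    for p in [[.56,.062,.125],[.372,.326,.125],[.543,-.19,.02]]:
        v=M.T@(np.array(p)-c["position"]);print(p,c["fx"]*v[0]/v[2]+c["cx"],c["fy"]*v[1]/v[2]+c["cy"])
E
```

```text
scene {'fx': 397.8140250284193, 'fy': 397.8140250284193, 'cx': 274.88266763995756, 'cy': 212.10424556389833, 'position': array([1.16861312, 0.22904492, 0.74001232]), 'orientation': array([-0.21243972,  0.53203611,  0.75577983, -0.31718102])}
[0.56, 0.062, 0.125] 303.10630576435943 206.48653945472566
[0.372, 0.326, 0.125] 434.2220694176026 179.4399712229004
[0.543, -0.19, 0.02] 210.39640281182437 208.87489766014284
top {'fx': 527.0712711325154, 'fy': 527.0712711325154, 'cx': 275.0028808082694, 'cy': 222.9696082153042, 'position': array([0.28698933, 0.00248787, 1.56493062]), 'orientation': array([-0.06482466,  0.71458517, -0.69282467,  0.07183152])}
[0.56, 0.062, 0.125] 249.86973110900857 225.50999944736074
[0.372, 0.326, 0.125] 149.68846105904686 290.6025121946743
[0.543, -0.19, 0.02] 335.61384224418066 240.42211483333423
wrist {'fx': 363.8919175908832, 'fy': 363.8919175908832, 'cx': 281.7509427170317, 'cy': 208.69054491847967, 'position': array([0.11621703, 0.56632301, 0.38395165]), 'orientation': array([0.09637933, 0.80464663, 0.58168766, 0.06995925])}
[0.56, 0.062, 0.125] -36.614095781085894 678.7675250425278
[0.372, 0.326, 0.125] 116.7937157631834 484.81503076229035
[0.543, -0.19, 0.02] -139.24460133449497 596.2461803817162
```

The scene picture shows the white grinder at about (300,225) with its key toward the lower left, and the dark lid at (209,210). The yellow look-alike is at (433,200). The top picture agrees: white grinder at (250,226), lid at (336,240). Next I'll look closer with the wrist camera.

```bash
cat > h.py <<'E'
from plant import r, gripper_to, inverse_kinematics, vision, models, telemetry
import numpy as np, cv2
def Q(deg):
    a=np.radians(deg)/2; return np.array([0,np.cos(a),np.sin(a),0])
def marks(things,cam="wrist",near=None,name=None):
    im=vision.snapshot(cam)
    if name: cv2.imwrite(f"pics/{name}.png",im[:,:,::-1])
    o={}
    for th in things:
        L=models.mark_of(th,cam)
        if near is not None: L=[d for d in L if np.linalg.norm(np.array(d["at"])[:2]-near)<.1]
        if L:
            o[th]=np.array(L[0]["at"]); print(cam,th,o[th].round(4),round(L[0]["score"],2))
        else: print(cam,th,"none")
    return o
def ft(): print("t",round(telemetry.current_t(),2),"p",telemetry.current_ee_pos().round(4),"F",np.round(telemetry.current_wrist_force(),1),"op",round(telemetry.current_opening(),4))
E
python3 - <<'E'
from h import *
r.move_to([0.50,0.06,0.33],Q(67.5)); 
marks(["grinder","switch_top","slot"],near=[.56,.06],name="w1")
r.move_to([0.545,-0.19,0.20],Q(15)); 
marks(["lid","tongue"],name="w2"); ft()
E
```

```text
wrist grinder [ 0.5593  0.0627 -0.0057] 0.8
wrist switch_top [0.6117 0.0431 0.1373] 0.87
wrist slot [0.6016 0.0406 0.124 ] 0.94
wrist lid [ 0.542  -0.1913  0.0028] 0.8
wrist tongue [ 0.5591 -0.2372 -0.0032] 0.72
t 4.47 p [ 0.5456 -0.1888  0.2011] F [ 0.3 -0.2 -1. ] op 0.0938
```

View pics/w1.png

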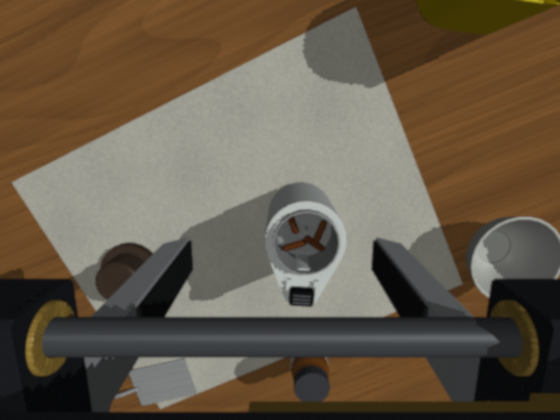

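View pics/w2.png

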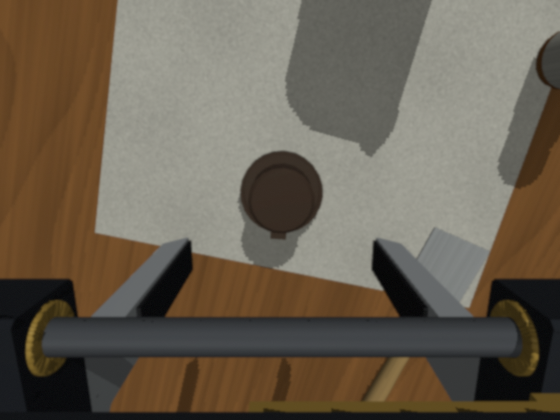

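Picture w1 shows the open cup at (305,242) with the key at (301,296). Picture w2 shows the lid's skirt centred at (282,193) with the tongue at (278,236). I'll cross-check these positions with my own back-projection.

```bash
cat >> h.py <<'E'
from scipy.spatial.transform import Rotation as R
def rm(q): q=np.array(q); return R.from_quat(q[[1,2,3,0]]).as_matrix()
def bp(c,uv,z):
    d=rm(c["orientation"])@np.array([(uv[0]-c["cx"])/c["fx"],(uv[1]-c["cy"])/c["fy"],1]); p=np.array(c["position"])
    return (p+d*(z-p[2])/d[2])
def proj(c,p):
    v=rm(c["orientation"]).T@(np.array(p)-c["position"]); return np.array([c["fx"]*v[0]/v[2]+c["cx"],c["fy"]*v[1]/v[2]+c["cy"]])
E
python3 - <<'E'
from h import *
c=vision.get_calibration("wrist")
im=cv2.imread("pics/w2.png"); 
for a,b,z in [((282,193),0,.006),((283,199),0,.049),((278,236),0,.004)]: print(bp(c,a,z).round(4))
def draw(im,c,o,h,pts,f,crop):
    # draw circles
    k=4; im=cv2.resize(im,None,fx=k,fy=k,interpolation=cv2.INTER_CUBIC)
    for rad,z in pts:
        P=[proj(c,[o[0]+rad*np.cos(t),o[1]+rad*np.sin(t),z]) for t in np.linspace(0,2*np.pi,90)]
        cv2.polylines(im,[np.int32((np.array(P)+.5)*k)],True,(0,255,0),1)
    u=np.array([np.cos(np.radians(h)),np.sin(np.radians(h))])
    for d,z,w in f:
        for s in (-1,1):
            q=np.array(o)+u*d+s*w*np.array([-u[1],u[0]]); p=proj(c,[*q,z]); cv2.circle(im,tuple(int(x) for x in (p+.5)*k),3,(0,0,255),-1)
    x,y,s,t=[k*v for v in crop]; return im[y:t,x:s]
cv2.imwrite("pics/d2.png",draw(im,c,[.5425,-.191],-74,[(.04,0),(.04,.0125),(.029,.048)],[(.049,.004,.008)],(200,120,360,270)))
# w1 calibration via fixed tool->camera
Tp=telemetry.current_ee_pos();Tr=rm(telemetry.current_tool_rot())
lp=Tr.T@(c["position"]-Tp); lr=Tr.T@rm(c["orientation"])
N=rm(Q(67.5)); c1=dict(c); c1["position"]=np.array([.50,.06,.33])+N@lp
q=R.from_matrix(N@lr).as_quat(); c1["orientation"]=q[[3,0,1,2]]
im=cv2.imread("pics/w1.png")
print(bp(c1,(305,241),.133),bp(c1,(301,296),.137))
cv2.imwrite("pics/d1.png",draw(im,c1,[.559,.0615],-22,[(.0345,.133),(.043,.125)],[(.074,.125,.022),(.060,.137,.013)],(230,170,380,320)))
E
```

```text
[ 0.5466 -0.1905  0.006 ]
[ 0.5465 -0.1871  0.049 ]
[ 0.5544 -0.2346  0.004 ]
[0.55676413 0.06208384 0.133     ] [0.60981327 0.03636192 0.137     ]
```

View pics/d1.png

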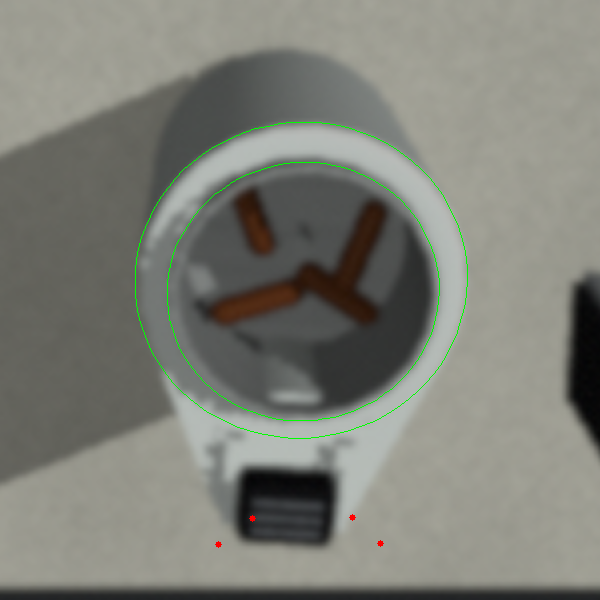

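View pics/d2.png

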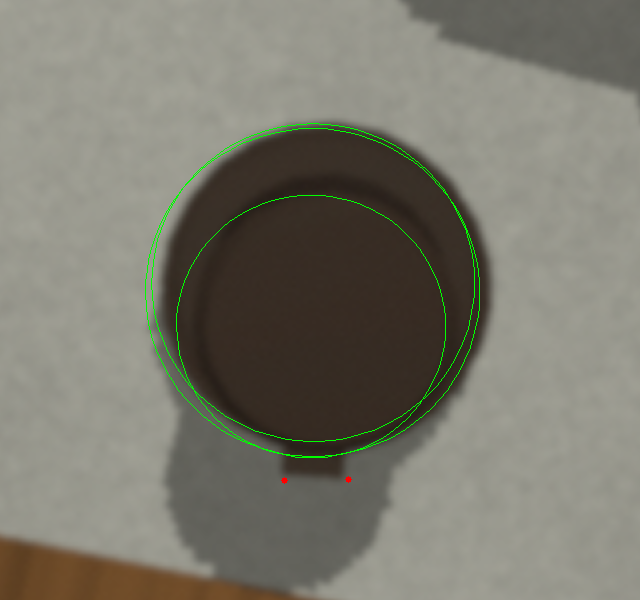

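My overlay shifts the estimates slightly: lid at about (0.545,-0.190) with its tongue at about -78°, and grinder at about (0.558,0.062) with its key at about -26°. Next is the grasp.

```bash
python3 - <<'E'
from h import *
r.move_to([0.5445,-0.1903,0.10],Q(12))
print(r.move_l([0.5445,-0.1903,0.043],vel=.1,guard=8)); ft()
gripper_to(0.05,20); ft()
r.move_l([0.5445,-0.1903,0.20],vel=.15); r.hold(.3); ft()
marks(["tongue","lid"],name="w3")
r.move_to([0.558,0.062,0.265],Q(64)); r.hold(.3); ft()
marks(["tongue","lid","slot","switch_top","grinder"],name="w4",near=[.57,.05])
marks(["tongue","lid","slot","switch_top","grinder"],"scene",name="s4",near=[.57,.05])
marks(["tongue","lid","slot","switch_top","grinder"],"top",near=[.57,.05])
E
```

```text
False
t 5.67 p [ 0.5453 -0.1907  0.0439] F [0.1 0.  0.5] op 0.0939
t 6.33 p [ 0.5446 -0.1903  0.0431] F [-0.4  0.5  1.1] op 0.0579
t 7.83 p [ 0.5443 -0.1902  0.1994] F [-0.4 -0.1 -1.1] op 0.0579
wrist tongue none
wrist lid [ 0.5436 -0.1874  0.1604] 0.73
t 9.29 p [0.5581 0.0609 0.2646] F [-0.1 -0.1 -0.7] op 0.0578
wrist tongue none
wrist lid [0.5563 0.0637 0.2253] 0.75
wrist slot none
wrist switch_top none
wrist grinder [ 0.5569  0.0647 -0.0015] 0.64
scene tongue [0.5967 0.0427 0.2248] 0.88
scene lid [0.556  0.0604 0.2202] 0.62
scene slot [0.6016 0.0425 0.126 ] 0.56
scene switch_top [0.6125 0.0389 0.1381] 0.58
scene grinder [ 5.571e-01  6.290e-02 -1.000e-04] 0.98
top tongue none
top lid [0.5512 0.0605 0.2228] 0.52
top slot none
top switch_top none
top grinder [5.52e-01 6.22e-02 4.00e-04] 0.59
```

View pics/w4.png

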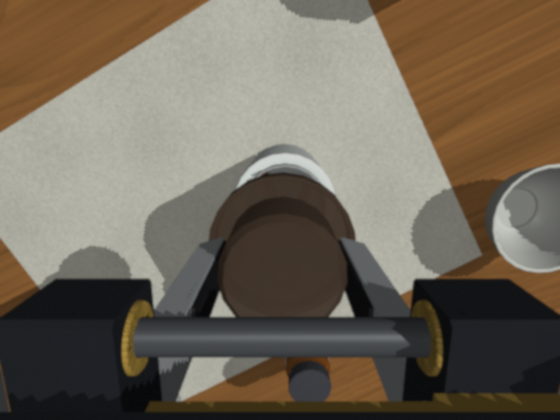

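View pics/s4.png

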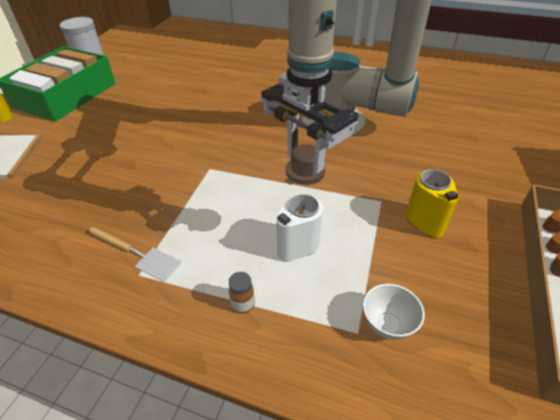

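Picture w4 shows the held lid's skirt centred at about (282,245), with the grinder's rear rim showing at (285,160). The tongue is hidden there. In s4 the lid hangs at (306,165) above the grinder's cup at (302,207). I'll overlay predictions to check alignment.

```bash
cat >> h.py <<'E'
def draw(im,c,items,crop,k=4):
    im=cv2.resize(im,None,fx=k,fy=k,interpolation=cv2.INTER_CUBIC)
    S=lambda p:tuple(int(x) for x in (p+.5)*k)
    for o,h,circ,f,col in items:
        for rad,z in circ:
            P=[S(proj(c,[o[0]+rad*np.cos(t),o[1]+rad*np.sin(t),z])) for t in np.linspace(0,2*np.pi,90)]
            cv2.polylines(im,[np.int32(P)],True,col,1)
        u=np.array([np.cos(np.radians(h)),np.sin(np.radians(h))])
        for d0,d1,z,w in f:
            P=[S(proj(c,[*(np.array(o)+u*d+s*w*np.array([-u[1],u[0]])),z])) for d,s in((d0,-1),(d0,1),(d1,1),(d1,-1))]
            cv2.polylines(im,[np.int32(P)],True,col,1)
    x,y,s,t=[k*v for v in crop]; return im[y:t,x:s]
LC=lambda z:[(.04,z),(.04,z+.0125),(.029,z+.048)]
LF=lambda z:[(.040,.049,z+.004,.008)]
GC=[(.0345,.133),(.043,.125),(.043,0)]
GF=[(.051,.069,.137,.013)]
E
python3 - <<'E'
from h import *
w=vision.get_calibration("wrist");s=vision.get_calibration("scene");t=vision.get_calibration("top")
g=[.558,.062]
l=telemetry.current_ee_pos()[:2]
L=(l,-26,LC(.2215),LF(.2215),(0,255,0)); G=(g,-26,GC,GF,(0,0,255))
cv2.imwrite("pics/d4w.png",draw(cv2.imread("pics/w4.png"),w,[L,G],(190,130,380,280)))
cv2.imwrite("pics/d4s.png",draw(cv2.imread("pics/s4.png"),s,[L,G],(240,130,370,270)))
cv2.imwrite("pics/d4t.png",draw(cv2.imread("pics/top0.png"),t,[G,([.5445,-.1903],-78,LC(0),LF(0),(0,255,0))],(215,180,365,270),5))
E
```

```text
(no output)
```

View pics/d4w.png

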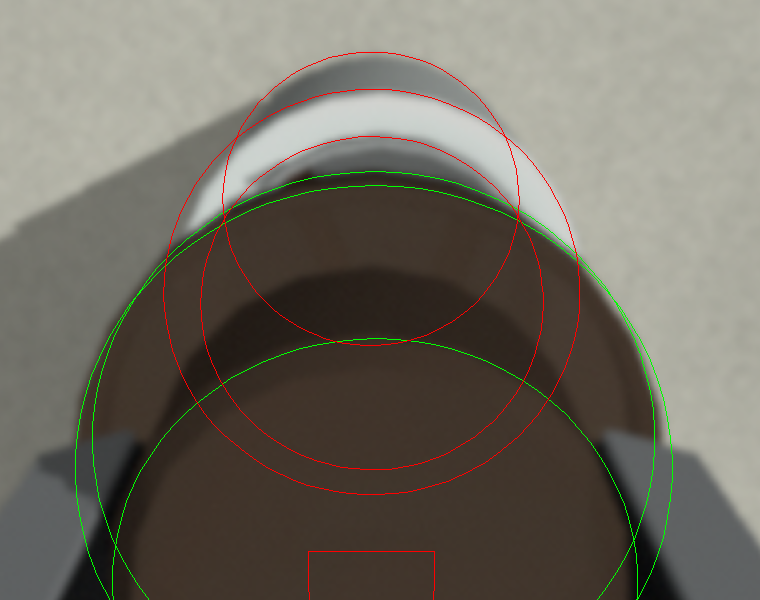

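View pics/d4s.png

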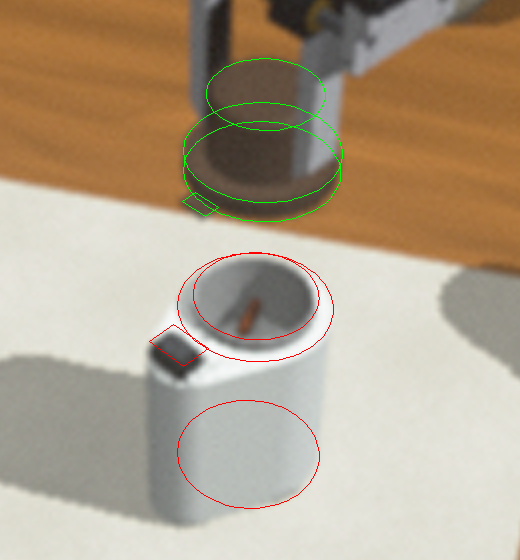

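View pics/d4t.png

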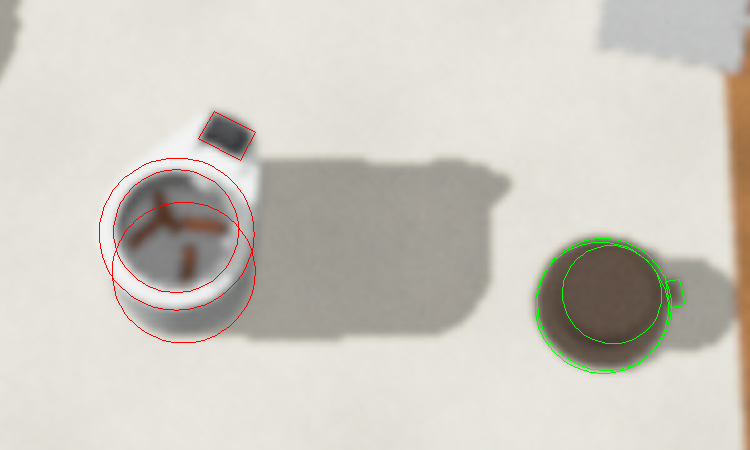

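The overlays agree to within 2 mm. The wrist views put the grinder about 1.5 mm further along the jaw axis, so I'll target (0.5592,0.063), lower close above the collar and check again.

```bash
python3 - <<'E'
from h import *
r.move_l([0.5592,0.063,0.187],Q(64),vel=.1); r.hold(.3); ft()
marks(["tongue","slot","lid","grinder"],"scene",name="s5",near=[.57,.05])
vision.snapshot("wrist"); cv2.imwrite("pics/w5.png",vision.snapshot("wrist")[:,:,::-1])
w=vision.get_calibration("wrist");s=vision.get_calibration("scene")
p=telemetry.current_ee_pos();z=p[2]-.043;l=p[:2]
L=(l,-26,LC(z),LF(z),(0,255,0)); G=([.5592,.063],-26,GC,GF,(0,0,255))
a=draw(cv2.imread("pics/w5.png"),w,[L,G],(190,130,380,280),3);b=draw(cv2.imread("pics/s5.png"),s,[L,G],(250,140,350,270),4)
b=cv2.resize(b,None,fx=1.15,fy=1.15)
cv2.imwrite("pics/d5w.png",a);cv2.imwrite("pics/d5s.png",b)
E
```

```text
t 11.43 p [0.5594 0.063  0.1875] F [-1.  -0.2 -1. ] op 0.0579
scene tongue [0.6037 0.0446 0.1456] 0.78
scene slot [0.6007 0.042  0.1265] 0.68
scene lid [0.5612 0.0636 0.145 ] 0.74
scene grinder [ 0.5586  0.0603 -0.0007] 0.81
```

View pics/d5w.png

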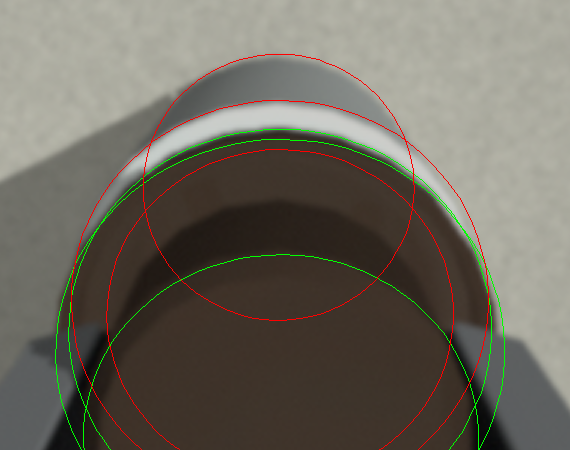

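View pics/d5s.png

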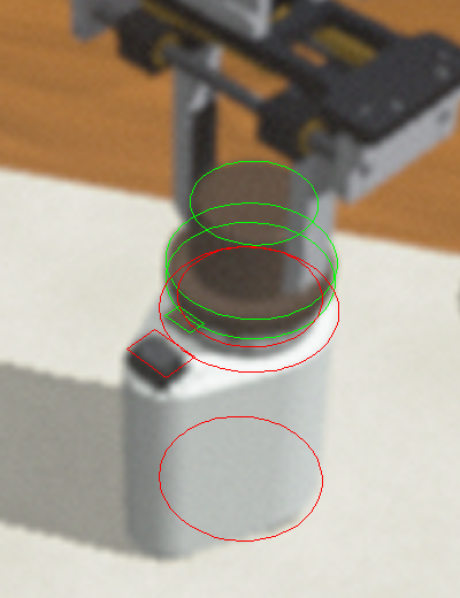

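In d5w the grinder lies about 1 mm to the left of the prediction relative to the lid, and the scene marks lean the same way. I'll shift to (0.5588,0.062) and make a guarded descent. Seated should stop at TCP z of about 0.168, and resting on the collar at about 0.176.

```bash
python3 - <<'E'
from h import *
r.move_l([0.5588,0.062,0.182],vel=.05); r.hold(.2);ft(); print(telemetry.current_torque())
print(r.move_l([0.5588,0.062,0.166],vel=.03,guard=6)); ft(); print(telemetry.current_torque())
cv2.imwrite("pics/s6.png",cv2.resize(vision.snapshot("scene")[120:280,220:390,::-1],None,fx=3.5,fy=3.5))
E
```

```text
t 12.22 p [0.5589 0.062  0.182 ] F [ 0.4 -0.4 -0.8] op 0.0575
[0.00150336 0.03945877 0.01297092]
True
t 12.7 p [0.5586 0.062  0.1679] F [0.4 0.1 3.5] op 0.0576
[-0.00731327 -0.04816666  0.05604777]
```

View pics/s6.png

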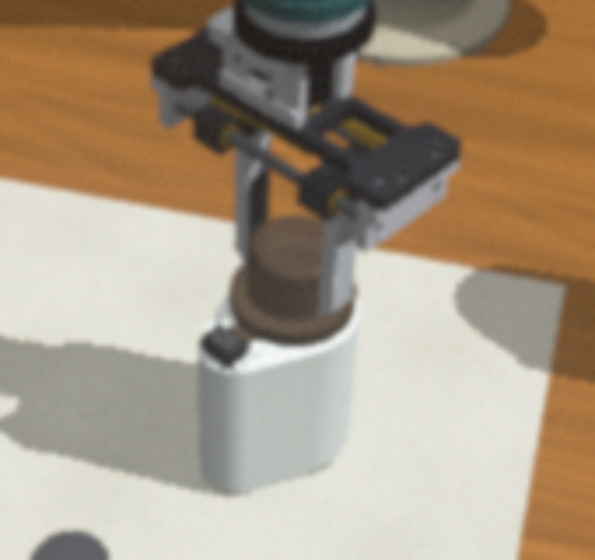

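The arm stopped at z=0.1679, right where a seated lid should stop, and s6 shows the skirt flat on the deck. Now I'll release, rise and verify.

```bash
python3 - <<'E'
from h import *
gripper_to(0.092); ft()
r.move_l([0.5588,0.062,0.25],vel=.15); ft()
r.move_to([0.50,0.085,0.33],Q(64)); r.hold(.3)
marks(["lid","tongue","grinder","switch_top","slot"],name="w7",near=[.57,.05])
marks(["lid","tongue","switch_top","slot","grinder"],"scene",name="s7",near=[.57,.05])
w=vision.get_calibration("wrist");s=vision.get_calibration("scene")
L=([.5588,.062],-26,LC(.125),LF(.125),(0,255,0)); G=([.5588,.062],-26,[],GF,(0,0,255))
cv2.imwrite("pics/d7w.png",draw(cv2.imread("pics/w7.png"),w,[L,G],(230,160,400,310),4));cv2.imwrite("pics/d7s.png",draw(cv2.imread("pics/s7.png"),s,[L,G],(250,150,350,270),5))
cv2.imwrite("pics/c7s.png",draw(cv2.imread("pics/s7.png"),s,[],(250,150,350,270),5))
ft()
E
```

```text
t 13.46 p [0.5581 0.062  0.1675] F [-0.2 -0.1  0.8] op 0.0921
t 14.16 p [0.5583 0.062  0.2493] F [ 0.6 -0.6  0.1] op 0.0922
wrist lid [0.5571 0.0645 0.1291] 0.68
wrist tongue none
wrist grinder [0.6019 0.0415 0.124 ] 0.62
wrist switch_top [0.6107 0.0377 0.1381] 0.7
wrist slot [0.6017 0.0412 0.1238] 0.7
scene lid [0.5587 0.0596 0.1254] 0.61
scene tongue [0.5976 0.0409 0.1247] 0.63
scene switch_top [0.6114 0.0407 0.1381] 0.51
scene slot [0.5982 0.0418 0.1251] 0.57
scene grinder [5.599e-01 6.100e-02 4.000e-04] 0.71
t 15.55 p [0.5    0.085  0.3301] F [-0.3  0.2  0.2] op 0.0921
```

View pics/d7w.png

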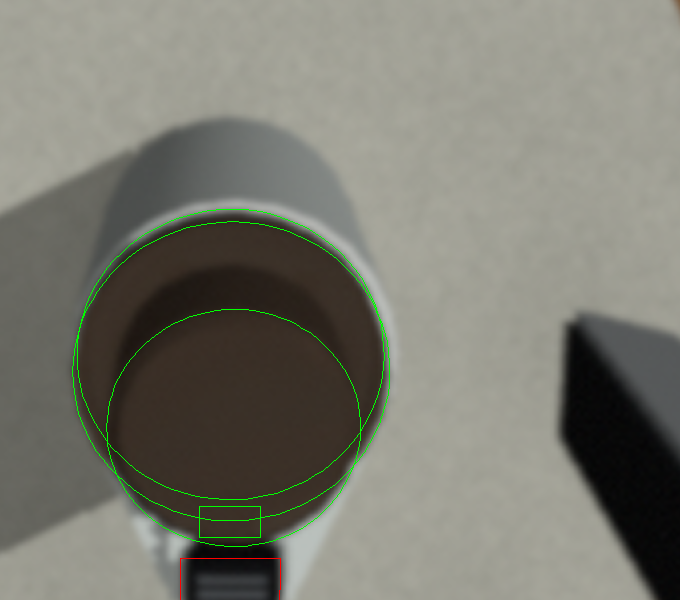

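View pics/d7s.png

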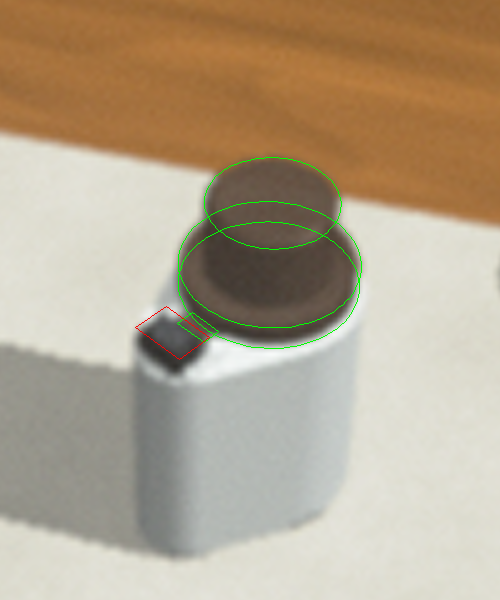

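View pics/c7s.png

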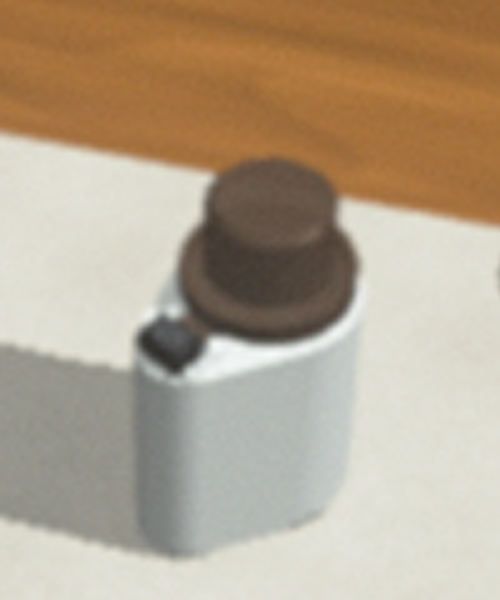

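The lid sits level and matches the seated overlay, with the tongue at about (200,330) in c7s, in line with the key. Now I'll close the fingers and press the key.

```bash
python3 - <<'E'
from h import *
gripper_to(0.0,20)
x,y=.6128,.0373
r.move_to([x,y,.25],Q(64)); r.move_l([x,y,.170],vel=.12); r.hold(.3); ft()
cv2.imwrite("pics/s8.png",cv2.resize(vision.snapshot("scene")[140:280,230:370,::-1],None,fx=4,fy=4))
print(r.move_l([x,y,.153],vel=.02,guard=14)); ft()
r.hold(.5); ft()
cv2.imwrite("pics/s9.png",cv2.resize(vision.snapshot("scene")[140:280,230:370,::-1],None,fx=4,fy=4)); ft()
E
```

```text
t 18.7 p [0.6131 0.0373 0.1706] F [-0.6 -1.   0.7] op 0.0001
True
t 19.48 p [0.6129 0.0373 0.1569] F [-1.7 -1.   9.4] op 0.0006
t 19.98 p [0.6129 0.0373 0.1574] F [-2.5 -0.6  9.8] op 0.0006
t 20.03 p [0.6129 0.0373 0.1574] F [-2.2  0.   8.6] op 0.0003
```

View pics/s8.png

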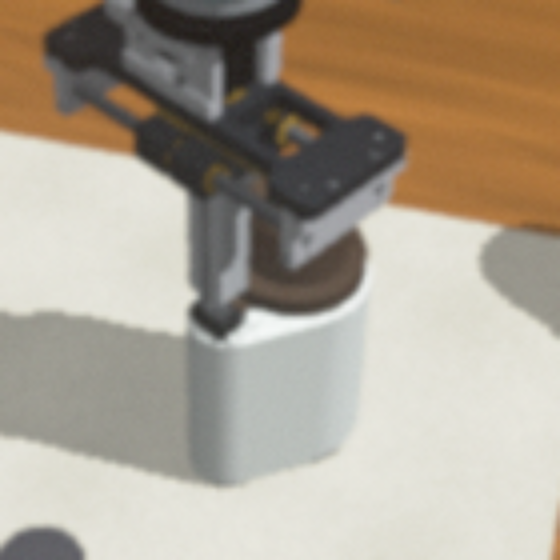

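View pics/s9.png

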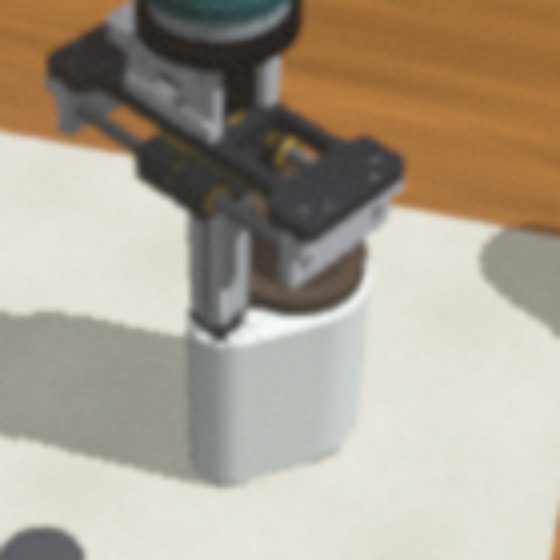

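Picture s9 shows the key mostly down at about (217,325), but 9 N at tip z of about 0.132 means it isn't quite on its stop. I'll press deeper in small steps.

```bash
python3 - <<'E'
from h import *
x,y=.6128,.0373
for z in np.arange(.1568,.150,-.0007):
    r.move_l([x,y,z],vel=.01); r.hold(.15)
    f=np.mean([telemetry.current_wrist_force()[2] for _ in range(3)]); 
    print(round(z,4)); ft()
    if f>15.5: break
E
```

```text
0.1568
t 20.44 p [0.6129 0.0373 0.1582] F [-1.  -0.4  7.6] op 0.0002
0.1561
t 20.84 p [0.6129 0.0373 0.1576] F [-1.8 -0.3  7.7] op 0.0001
0.1554
t 21.24 p [0.6129 0.0373 0.1571] F [-2.4 -0.6  9.3] op 0.0002
0.1547
t 21.64 p [0.6129 0.0373 0.1565] F [-3.   0.  10.4] op 0.0008
0.154
t 22.04 p [0.613  0.0373 0.1562] F [-2.9 -0.6 11.1] op 0.0004
0.1533
t 22.44 p [0.6131 0.0373 0.1562] F [-4.2  0.8 13.8] op 0.001
0.1526
t 22.84 p [0.6133 0.0374 0.1561] F [-3.9 -0.5 17. ] op 0.0003
```

The key is on its stop: z has levelled off at 0.156 while the force keeps rising to 17 N. One last check before I hand in.

```bash
python3 - <<'E'
from h import *
r.hold(.6); ft()
marks(["lid","tongue","switch_top","grinder"],"scene",name="s10",near=[.57,.05])
marks(["spice_jar","bowl","spatula"],"top",name="t10")
im=cv2.imread("pics/s10.png"); cv2.imwrite("pics/c10.png",cv2.resize(im[140:280,230:370],None,fx=4,fy=4)); ft()
E
```

```text
t 23.44 p [0.6133 0.0374 0.1561] F [-4.2 -0.4 16. ] op 0.0004
scene lid [0.5593 0.0613 0.1246] 0.61
scene tongue [0.6016 0.0443 0.1258] 0.89
scene switch_top [0.6116 0.0432 0.1299] 0.42
scene grinder [5.603e-01 5.990e-02 1.000e-04] 0.95
top spice_jar none
top bowl [ 0.71    0.2956 -0.0008] 0.78
top spatula [ 7.162e-01 -3.192e-01  2.000e-04] 0.89
t 23.89 p [0.6133 0.0374 0.1561] F [-4.9  0.7 17.1] op 0.0004
```

View pics/c10.png

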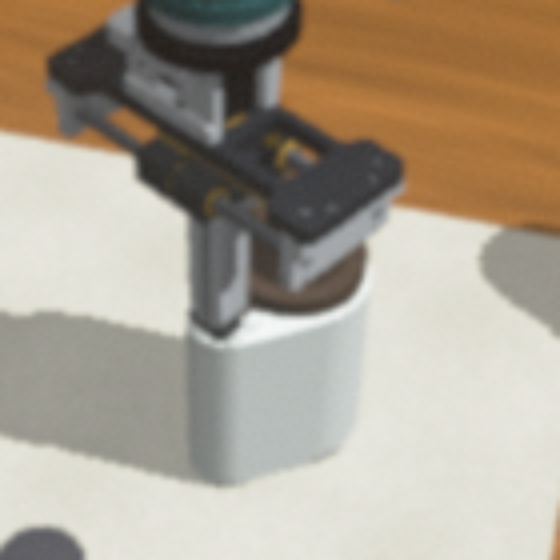

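The picture shows the lid on and level, the key fully down under the fingertips at about (217,328), and the grinder where it was. I'm handing in.

```bash
python3 - <<'E'
from h import *
r.sign_off(); ft()
E
```

```text
the job is handed in; nothing more can be done
the job is handed in; nothing more can be done
```

The lid is on the white grinder and let go, and I handed the job in at about 24 s with the closed fingertips still holding the switch key down.

**Lid:** It went down to TCP z 0.168, where a seated lid should stop. The pictures and overlay show it level, with the tongue in the slot beside the switch. This was done before I touched the key.

**Switch:** My first guarded press stopped short of full travel, at about 9 N. I then pressed deeper in small steps until the TCP stayed at z 0.156 while the force kept rising. The last reading was 16–17 N downward with about 4–5 N sideways, and the network put the key top at 130 mm, against 131 mm when fully down.

**Other checks:** The network positions for the grinder, bowl and spatula were the same as at the start, within their error. In the last top view it did not find the spice jar. I did not re-check the jar, but no move went near it. The network's sideways position for the pressed key differed by about 6 mm from where I pressed, probably because the fingers hide it; the picture and the force agree with a full press.

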